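# Uncover the air filter of a bottle-filling pump

### The arm

A 6-joint arm with a two-finger parallel gripper is mounted at the origin on the work surface. World frame = base frame: x ahead of the robot, y to its left, z up, the work surface at z = 0. Lengths are in m, angles in rad, forces in N, time in s.
With the tool pointing down it reaches from about 0.375 to 0.925 m from the base axis. Payload 5.7 kg.
Tool frame: the origin (TCP) lies at the very end of the fingers, on their centre line; the grasp point (between the pads) lies 19 mm behind it; z points along the fingers, y is the direction in which the jaws open and shut (so a half turn about z gives the same grasp; the last joint's range is limited). The gripper opens to 88 mm and grips with 3 to 60 N. Pads are 20 mm wide; open, the fingers measure 115 mm over their backs; the gripper's body (75 mm by 178 mm) begins 61 mm behind the grasp point.
Start: joints at [-1.34, 0.359, 1.51, -0, 1.272, -0.115], TCP at [0.203, -0.564, 0.223] pointing down, gripper open.
Joint ranges: [-2.97, 2.97], [-1.01, 2.36], [0.21, 2.38], [-0.96, 4.11], [0.2, 2.71], [-2.98, 2.98]. Speed limits (rad/s): [2.39, 2.39, 3.14, 3.14, 3.14, 3.14].

### API

Orientations are given as a unit quaternion [w, x, y, z].
In Python, from workcell import env gives the robot as it stands.
- The arm moves only by the tool arm_command, never from a script. Its argument "steps" is a list of rows, each an object with "dp": the shift along the tool's x, y, z in m, a list of three; "yaw": the turn about the tool's z in degrees; "hand": the opening, from 0 (shut) to 1 (fully open). In form: [{"dp": [x, y, z], "yaw": yaw, "hand": hand}, ...]. A call has exactly 10 rows; each row shifts and turns the pose as measured when the row begins, along the tool's axes as they then stand; what a row does not reach is not made up. A row lasts 1/10 s, in which the tool goes at most 50 mm and 8.59 degrees, less where a joint would pass 70% of its speed; a pose out of reach is approached as far as the arm can. A call is refused whole if a number of a shift passes 0.05 or a number of a turn 8.59, either way. A call with a gripper value outside its range is refused whole. The fingers move at their own pace and stop on an object; "grip_force" is the grip in N (left out, the last holds). Time passes only in rows, so rows that do not move let the fingers close, or fill a call up. It gives the time, the measured TCP pose, the force and the opening at its end, in the units of the state.
- env.get_obs(): the state, without advancing time (a new reading comes with each control period).
- env.get_image(name): name is "side" or "top"; returns (picture, depth): 420x560x3 uint8, red, green, blue; 420x560 float32, m along the optical axis (not along the pixel's ray), 0 where there is no reading.
- env.calibration(name): a dict with "intrinsics" (3x3 intrinsics, pixels), "k1" (the pictures are not rectified: a ray, as slopes to the right and down, at radius r is drawn at 1 + k1 r^2 times it, then the intrinsics apply), "R" (3x3) and "t" (3): a world point X has camera coordinates R X + t. Camera axes: x right, y down, z forward; pixel columns grow to the right and rows downward; lengths in m; the calibration is good to about 2 mm. A picture is of the moment at which its call begins. calibration takes no time and is no camera call.
- env.finish_job(): hands the job in, once; it reports no verdict.
The state is a dict: "t": time; "q": joint angles; "qvel": joint speeds; "tau": joint torques, N m; "tcp_pos": TCP position; "tool_rot": TCP orientation; "ft_force": force on the tool from outside, world axes, zero at the start; "ft_torque": the same for the moment, N m; "grip_width": finger opening in m.
Only numpy, scipy, OpenCV 4.12 (cv2) and the standard library are available. Lean on these libraries where they do the work, as an engineer would, in place of code of your own. Each camera call takes 0.05 s, during which the arm holds its last target. There are 200 camera calls.

### The job

The pump's air filter is due for changing: press the blue snap tab in until the grey filter cover springs loose, then push the cover off its seat, right out of its guide rails, and leave it lying flat on top of the pump. Only press and push with the fingertips: do not lift or tip the cover, and leave the bottles and the new filter where they are.

Things in the scene. Friction and masses are not known exactly. Their poses are not given: they have to be found in the camera images.
- pump: bottle-filling pump, white bench housing 280 x 170 x 100 mm (its x, y, z), fixed; blue control panel on its -y side. Origin: centre of its underside; x points the way the cover slides off, z up. Along the middle of its flat top (the deck, z = 100 mm), in x: blue tab -132 to -104 mm, cover on its seat -98 to -8 mm, then 148 mm of bare deck where the cover ends up
- rails_end (a point): mid-point between the open (+x) ends of the cover's two guide rails, at deck height (pump x = -12, y = 0, z = 100 mm); axes as the pump's. The rails run back from here 86 mm along the seat's sides, |y| = 40 to 50 mm, 10.5 mm high; their lips overhang the cover's edges by 2.5 mm, so it can leave only by sliding to +x
- tab_top (a point): centre of the top face of the blue ribbed snap tab, 28 x 30 mm (pump x by y), standing 14 mm above the deck; pressed straight down. Two grey spring housings 6 mm high flank it (|y| = 25 to 41 mm). Its hidden nose stands up in a window near the cover's rear edge and blocks the cover
- tab (a joint): travel of the snap tab in m: 0 = up, at rest; 0.0065 = pressed fully in. It takes 4 to 6 N at first and about 7 N fully in, and springs back when let go. About 0.0045 frees the cover, which two springs then kick 12 mm towards pump +x within half a second; the nose cannot catch it again
- cover_mid (a point): centre of the grey louvred filter cover, a loose plate 90 x 84 x 6 mm (x, y, z), about 80 g, lying on the deck; point at half its thickness, 3 mm above the deck. x points the way it slides off. Seated at pump x = -53 mm; at +33 mm its rear edge leaves the rails; beyond +95 mm its front would overhang the pump's end
- ledge (a point): middle of the upright rear face (facing cover -x) of the cover's thumb ledge, a wedge 50 mm wide, 10 mm high above the cover's top face, sloping down to +x. The point is 5 mm above that face, 6 mm ahead of the cover's centre. Behind it the cover is flat for 50 mm (a 24 mm wide window lies 35 to 47 mm behind). A fingertip set down there pushes the cover; sliding takes about 0.5 N
- litre_bottle: white one-litre plastic bottle, 84 mm across, 270 mm tall, standing on the bench beyond the pump's +x end; origin at the centre of its underside. Leave it alone
- gel_bottle_a: small clear bottle with a green cap, 38 mm across, 95 mm tall, standing on the bench beside the pump's +y side; origin at the centre of its underside. Leave it alone
- gel_bottle_b: second small bottle, the same as the first, standing on the bench beside the pump's +y side; origin at the centre of its underside. Leave it alone
- new_filter: new filter, black frame with pale pleats, 64 x 58 x 6 mm, lying on the bench beside the pump's -y side; origin at the centre of its underside. Leave it alone
Mind the look-alikes: they are no part of the job. What is shaped like the part that bears cover_mid but green is not meant.

How it is judged:
On the way:
1. the snap tab is pressed in, with the cover still on its seat (value of joint tab above 0.0042 m and x of cover_mid in the frame of pump below -0.03 m), for 0.05 s.
At the end, for the whole second after the job is handed in: the cover's centre is more than 34 mm beyond the pump's centre along its x (rear edge out of the rails, whole filter bared), the cover lies at rest and flat (within 0.08 rad) on the pump's deck (its centre 98 to 107 mm above the bench), and the tab has sprung back to within 1.5 mm of its rest (x of cover_mid in the frame of pump above 0.034 m and z of cover_mid in the frame of pump between 0.098 and 0.107 m and angle between cover_mid's own z axis and vertical below 0.08 rad and value of joint tab below 0.0015 m and linear speed of cover below 0.01 m/s); the robot touches nothing.
It fails at once if the cover is lifted or tipped up (z of cover_mid in the frame of pump above 0.115 m or angle between cover_mid's own z axis and vertical above 0.3 rad).
It fails at once if a bottle is knocked over or shifted by more than 15 mm (distance of any of litre_bottle, gel_bottle_a, gel_bottle_b from where it was at the start of the episode above 0.015 m or angle between any of litre_bottle, gel_bottle_a, gel_bottle_b's own z axis and vertical above 0.3 rad).
It fails at once if the new filter is shifted by more than 15 mm (distance of new_filter from where it was at the start of the episode above 0.015 m).
It also fails if it takes over 42 s, if anything falls off the work surface, if the arm or the gripper's body presses on something with over 40 N, if the wrist force passes 120 N, or if a joint passes its speed limit or range.

## Working session

There is one attempt and no reset: what is moved stays moved. The work goes in short steps, Python scripts to look and compute and a tool call to move; the robot and the scene stay as the last step left them, time stands still between calls to the robot, and variables do not carry over. Pictures are saved under pics/ and viewed, about 8 in all and at most 12, crops included, and the job is handed in when it is done.

Besides the shell and the picture viewer there is one more tool, called after "Request:" by a JSON object that holds its "api" and its "payload". arm_command: Moves the arm, as the interface text tells. Its arguments: {"type":"object","properties":{"steps":{"type":"array","items":{"type":"object","properties":{"dp":{"type":"array","items":{"type":"number"}},"yaw":{"type":"number"},"hand":{"type":"number"}}}},"grip_force":{"type":"number"}},"required":["steps"]}

```bash
mkdir -p pics; cat > h.py <<'E'
import numpy as np, cv2
from workcell import env
def cast(name,px,z):
    """pixels (N,2) -> world points on plane z"""
    c=env.calibration(name);K=np.array(c["intrinsics"]);R=np.array(c["R"]);t=np.array(c["t"])
    px=np.asarray(px,float).reshape(-1,2)
    d=(px-[K[0,2],K[1,2]])/[K[0,0],K[1,1]];u=d.copy()
    for _ in range(20): u=d/(1+c["k1"]*(u**2).sum(1,keepdims=True))
    r=np.c_[u,np.ones(len(u))]@R; o=-R.T@t
    return o+r*((z-o[2])/r[:,2])[:,None]
def depthpts(name,px,depth):
    c=env.calibration(name);K=np.array(c["intrinsics"]);R=np.array(c["R"]);t=np.array(c["t"])
    px=np.asarray(px).reshape(-1,2);dd=depth[px[:,1],px[:,0]]
    d=(px-[K[0,2],K[1,2]])/[K[0,0],K[1,1]];u=d.copy()
    for _ in range(20): u=d/(1+c["k1"]*(u**2).sum(1,keepdims=True))
    return (np.c_[u,np.ones(len(u))]*dd[:,None]-t)@R
E
python3 - <<'E'
from h import *
for n in("top","side"):
    im,d=env.get_image(n);np.savez("%s0.npz"%n,im=im,d=d)
    cv2.imwrite("pics/%s0.png"%n,cv2.cvtColor(im,cv2.COLOR_RGB2BGR)); c=env.calibration(n); print(n,-np.array(c["R"]).T@c["t"],c["k1"],c["intrinsics"][0][0])
o=env.get_obs();print(o["t"],o["tcp_pos"],o["tool_rot"],o["grip_width"],o["ft_force"])
E
```

```text
top [0.51194238 0.07596354 0.86295121] -0.0010786086818706567 421.173924425656
side [ 0.53578311 -0.60953333  0.4990637 ] 0.03358290866817421 424.16398919298126
0.1 [ 0.20321154 -0.56387299  0.22191146] [-8.25662021e-04  9.85090633e-01  1.72034185e-01 -4.44960479e-05] 0.08790541595068 [-0.41085862  0.15038386 -0.11908659]
```

View pics/top0.png

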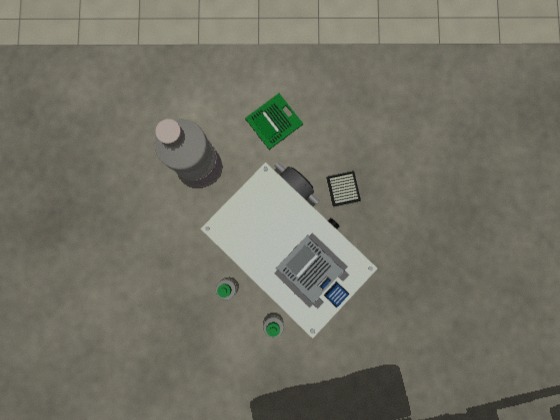

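View pics/side0.png

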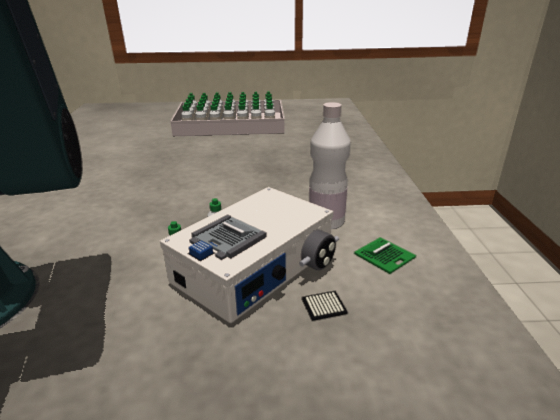

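The top view shows the white pump deck, with corners near (266,163), (202,229), (313,338) and (377,267). There are two cover-shaped plates:
- The grey cover, at about (310,272), with its blue tab at (337,294) behind it.
- The green plate, at (274,121) on the bench.

The grey one on the pump, beside the blue tab, fits the description. The green one is the look-alike. In the side view the tab is at (203,250) and the cover at (235,235). Next I'll measure and confirm this in a crop.

```bash
python3 - <<'E'
from h import *
T=np.load("top0.npz");S=np.load("side0.npz")
im=T["im"];d=T["d"]
# pump deck pixels by depth-derived height
v,u=np.mgrid[150:350,190:390];px=np.c_[u.ravel(),v.ravel()]
P=depthpts("top",px,d);z=P[:,2]
hsv=cv2.cvtColor(im,cv2.COLOR_RGB2HSV)
print("deck z top",np.median(z[(z>.08)&(z<.13)]))
m=np.zeros(d.shape,np.uint8);m[px[:,1],px[:,0]]=((z>.085)&(z<.135))*255
m=cv2.morphologyEx(m,cv2.MORPH_OPEN,np.ones((7,7)))
cs=max(cv2.findContours(m,0,2)[0],key=cv2.contourArea)
r=cv2.minAreaRect(cs.astype(np.float32));bp=cv2.boxPoints(r)
B=cast("top",bp,.1);print("deck box",bp.round(1).tolist(),B.round(4).tolist(),"sides",np.linalg.norm(B[1]-B[0]),np.linalg.norm(B[2]-B[1]),"c",B.mean(0))
def blob(im,lo,hi,roi,name):
    h=cv2.cvtColor(im,cv2.COLOR_RGB2HSV);m=cv2.inRange(h,lo,hi);k=np.zeros_like(m);x0,y0,x1,y1=roi;k[y0:y1,x0:x1]=m[y0:y1,x0:x1]
    k=cv2.morphologyEx(k,cv2.MORPH_CLOSE,np.ones((5,5)))
    c=max(cv2.findContours(k,0,2)[0],key=cv2.contourArea);r=cv2.minAreaRect(c);print(name,r,cv2.boundingRect(c));return r
rt=blob(im,(95,90,40),(125,255,255),(324,280,360,315),"tab top")
print(cast("top",[rt[0]],.114))
rs=blob(S["im"],(95,90,30),(125,255,255),(180,235,220,262),"tab side")
print(cast("side",[rs[0]],.11))
a=cv2.cvtColor(im[225:325,260:360],cv2.COLOR_RGB2BGR);b=cv2.cvtColor(S["im"][205:280,155:285],cv2.COLOR_RGB2BGR)
a=cv2.resize(a,(400,400),interpolation=cv2.INTER_CUBIC);b=cv2.resize(b,(390,225),interpolation=cv2.INTER_CUBIC)
o=np.zeros((400,790,3),np.uint8);o[:,:400]=a;o[:225,400:]=b;cv2.imwrite("pics/crop0.png",o)
E
```

```text
deck z top 0.0995516479199983
deck box [[199.3000030517578, 228.89999389648438], [265.20001220703125, 160.1999969482422], [378.1000061035156, 268.5], [312.20001220703125, 337.20001220703125]] [[0.5473, 0.2249, 0.1], [0.6735, 0.1057, 0.1], [0.4758, -0.097, 0.1], [0.356, 0.0221, 0.1]] sides 0.17354587028825993 0.28315990401222296 c [0.51315681 0.06394131 0.1       ]
tab top ((336.5000305175781, 294.5000305175781), (16.970561981201172, 16.970561981201172), 45.0) (326, 284, 22, 23)
[[ 0.4315336  -0.01996967  0.114     ]]
tab side ((202.4000244140625, 248.80001831054688), (16.994115829467773, 25.93838882446289), 63.43495178222656) (189, 241, 27, 19)
[[ 0.43347021 -0.02625511  0.11      ]]
```

View pics/crop0.png

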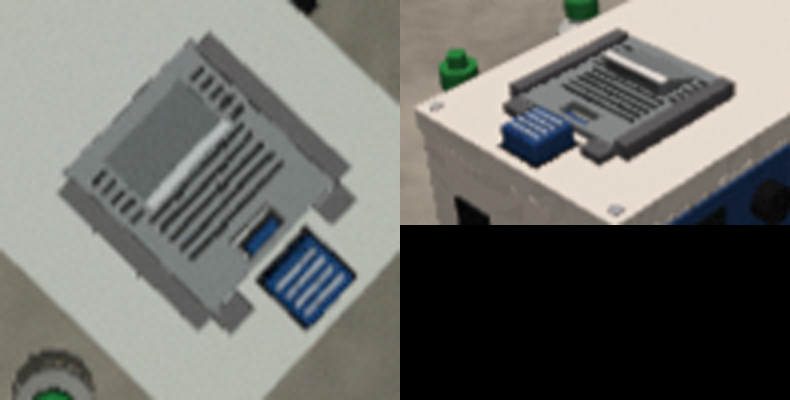

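The crop confirms it: the grey louvred cover sits between its rails, with the ledge at about top-view (307,266), and the blue ribbed tab is at (337,294) with its nose in the window. The green plate is out. The deck fit and the tab agree: pump centre (0.513, 0.064), pump x axis at about 46.2°, tab at (0.4315, -0.020). I'll turn, close the fingers and approach.

Request:
{"api": "arm_command", "payload": {"steps": [{"dp":[0,0,0],"yaw":-6.6,"hand":0},{"dp":[0,0,0],"yaw":-6.6,"hand":0},{"dp":[0,0,0],"yaw":-6.6,"hand":0},{"dp":[0,0,0],"yaw":-6.6,"hand":0},{"dp":[0.04,-0.015,0],"yaw":0,"hand":0},{"dp":[0.04,-0.015,0],"yaw":0,"hand":0},{"dp":[0.04,-0.015,0],"yaw":0,"hand":0},{"dp":[0.04,-0.015,0],"yaw":0,"hand":0},{"dp":[0.04,-0.015,0],"yaw":0,"hand":0},{"dp":[0.04,-0.015,0],"yaw":0,"hand":0}], "grip_force": 10}}

```text
t: 1.1
tcp_pos: [0.3, -0.3217, 0.2181]
tool_rot: [-0.003, 0.917, 0.398, 0.0]
ft_force: [1.3, 0.0, 0.4]
grip_width: 0.0112
```

```bash
cat >> h.py <<'E'
from scipy.spatial.transform import Rotation as Ro
C=np.array([.5130,.0642,.1]);A=np.deg2rad(46.2)
PX=np.array([np.cos(A),np.sin(A),0]);PY=np.array([-np.sin(A),np.cos(A),0])
def pump(p): d=np.asarray(p)-C;return np.r_[d@PX,d@PY,d[2]]
def go(x,y,z):
    """shift in tool axes to reach pump (x,y), z above the deck"""
    o=env.get_obs();w,a,b,c=o["tool_rot"];R=Ro.from_quat([a,b,c,w]).as_matrix()
    t=C+x*PX+y*PY+[0,0,z]
    print("t",o["t"],"tcp pump",pump(o["tcp_pos"]).round(4),"to go tool",(R.T@(t-o["tcp_pos"])).round(4),"yaw err deg",round(46.2-np.degrees(np.arctan2(R[1,0],R[0,0])),2),"F",np.round(o["ft_force"],2),"w",round(o["grip_width"],4),"tilt",R[:,2].round(4))
E
python3 - <<'E'
from h import *
print(pump([.4315,-.0200,.114]))
go(-.118,.0,.04)
E
```

```text
[-0.11718188  0.000545    0.014     ]
t 1.1 tcp pump [-0.426  -0.1133  0.1181] to go tool [ 0.3091 -0.1091  0.0796] yaw err deg -0.7 F [1.3  0.03 0.37] w 0.0112 tilt [-0.0024  0.0061 -1.    ]
```

Request:
{"api": "arm_command", "payload": {"steps": [{"dp":[0.0385,-0.0137,0.008],"yaw":0.7,"hand":0},{"dp":[0.0385,-0.0137,0.008],"yaw":0,"hand":0},{"dp":[0.0385,-0.0137,0.008],"yaw":0,"hand":0},{"dp":[0.0385,-0.0137,0.008],"yaw":0,"hand":0},{"dp":[0.0385,-0.0137,0.008],"yaw":0,"hand":0},{"dp":[0.0385,-0.0137,0.008],"yaw":0,"hand":0},{"dp":[0.0385,-0.0137,0.008],"yaw":0,"hand":0},{"dp":[0.03,-0.01,0.008],"yaw":0,"hand":0},{"dp":[0,0,0],"yaw":0,"hand":0},{"dp":[0,0,0],"yaw":0,"hand":0}]}}

```text
t: 2.1
tcp_pos: [0.433, -0.0147, 0.1525]
tool_rot: [-0.003, 0.919, 0.394, -0.0]
ft_force: [-0.1, 0.6, -0.3]
grip_width: 0.0004
```

```bash
python3 - <<'E'
from h import *
go(-.1185,.0,.025)
E
```

```text
t 2.1 tcp pump [-0.1123  0.0031  0.0525] to go tool [-0.0063  0.0033  0.0275] yaw err deg -0.25 F [-0.05  0.64 -0.33] w 0.0004 tilt [-0.0026  0.0058 -1.    ]
```

Request:
{"api": "arm_command", "payload": {"steps": [{"dp":[-0.003,0.0016,0.01],"yaw":0.2,"hand":0},{"dp":[-0.003,0.0016,0.01],"yaw":0,"hand":0},{"dp":[0,0,0.007],"yaw":0,"hand":0},{"dp":[0,0,0],"yaw":0,"hand":0},{"dp":[0,0,0],"yaw":0,"hand":0},{"dp":[0,0,0],"yaw":0,"hand":0},{"dp":[0,0,0],"yaw":0,"hand":0},{"dp":[0,0,0],"yaw":0,"hand":0},{"dp":[0,0,0],"yaw":0,"hand":0},{"dp":[0,0,0],"yaw":0,"hand":0}]}}

```text
t: 3.1
tcp_pos: [0.4298, -0.0261, 0.1239]
tool_rot: [-0.003, 0.921, 0.39, -0.0]
ft_force: [0.0, 0.1, 0.3]
grip_width: 0.0006
```

```bash
python3 - <<'E'
from h import *
go(-.1185,.0,.014)
im,_=env.get_image("side")
cv2.imwrite("pics/s1.png",cv2.resize(cv2.cvtColor(im[170:290,130:290],cv2.COLOR_RGB2BGR),(640,480),interpolation=cv2.INTER_CUBIC))
E
```

```text
t 3.1 tcp pump [-0.1228 -0.0024  0.0239] to go tool [ 0.0043 -0.0024  0.0099] yaw err deg 0.34 F [0.03 0.11 0.28] w 0.0006 tilt [-0.0023  0.0047 -1.    ]
```

View pics/s1.png

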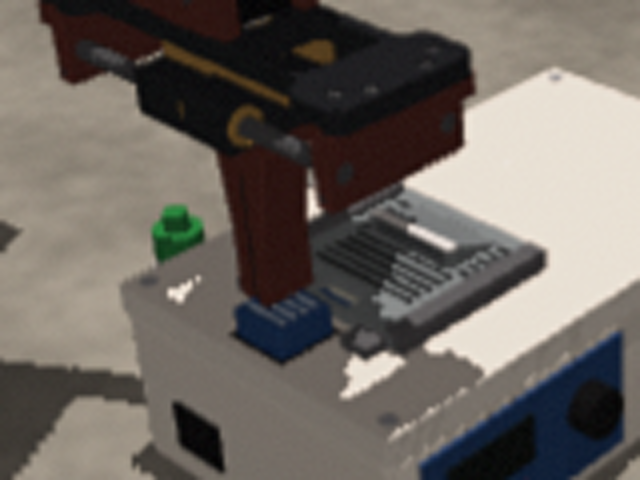

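The fingertips hang over the blue tab in this crop (fingers at (270,290), tab at (285,325)). They are about 4 mm behind its middle, so I'll correct that and press in small steps.

Request:
{"api": "arm_command", "payload": {"steps": [{"dp":[0.003,-0.0015,0.002],"yaw":-0.3,"hand":0},{"dp":[0.001,-0.0005,0.002],"yaw":0,"hand":0},{"dp":[0,0,0.003],"yaw":0,"hand":0},{"dp":[0,0,0.003],"yaw":0,"hand":0},{"dp":[0,0,0.003],"yaw":0,"hand":0},{"dp":[0,0,0.001],"yaw":0,"hand":0},{"dp":[0,0,0],"yaw":0,"hand":0},{"dp":[0,0,0],"yaw":0,"hand":0},{"dp":[0,0,0],"yaw":0,"hand":0},{"dp":[0,0,0],"yaw":0,"hand":0}]}}

```text
t: 4.15
tcp_pos: [0.4317, -0.0213, 0.1096]
tool_rot: [-0.002, 0.92, 0.393, 0.0]
ft_force: [-1.3, 0.3, 6.9]
grip_width: 0.0006
```

```bash
python3 - <<'E'
from h import *
go(-.1185,.0,.0078)
E
```

```text
t 4.15 tcp pump [-0.118  -0.0005  0.0096] to go tool [-0.0005 -0.0005  0.0018] yaw err deg -0.04 F [-1.31  0.35  6.85] w 0.0006 tilt [-0.0016  0.0044 -1.    ]
```

Request:
{"api": "arm_command", "payload": {"steps": [{"dp":[0,0,0.002],"yaw":0,"hand":0},{"dp":[0,0,0.002],"yaw":0,"hand":0},{"dp":[0,0,0.001],"yaw":0,"hand":0},{"dp":[0,0,0.001],"yaw":0,"hand":0},{"dp":[0,0,0.001],"yaw":0,"hand":0},{"dp":[0,0,0.001],"yaw":0,"hand":0},{"dp":[0,0,0],"yaw":0,"hand":0},{"dp":[0,0,0],"yaw":0,"hand":0},{"dp":[0,0,0],"yaw":0,"hand":0},{"dp":[0,0,0],"yaw":0,"hand":0}]}}

```text
t: 5.15
tcp_pos: [0.4317, -0.0213, 0.1089]
tool_rot: [-0.002, 0.92, 0.393, 0.001]
ft_force: [-1.7, 0.3, 6.3]
grip_width: 0.0003
```

```bash
python3 - <<'E'
from h import *
go(-.1185,.0,.0078)
im,_=env.get_image("side")
cv2.imwrite("pics/s2.png",cv2.resize(cv2.cvtColor(im[170:290,130:290],cv2.COLOR_RGB2BGR),(640,480),interpolation=cv2.INTER_CUBIC))
E
```

```text
t 5.15 tcp pump [-0.118  -0.0005  0.0089] to go tool [-0.0005 -0.0005  0.0011] yaw err deg -0.05 F [-1.67  0.3   6.25] w 0.0003 tilt [ 0.      0.0039 -1.    ]
```

View pics/s2.png

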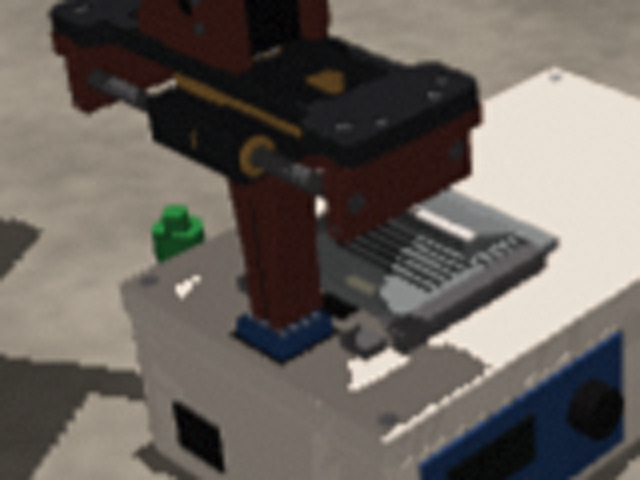

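The tab is down and the cover has sprung forward: its front edge at (555,240) is now past the rail ends, and there is a dark gap behind its rear edge. Next I'll raise the fingers, open them slightly and move in behind the ledge.

Request:
{"api": "arm_command", "payload": {"steps": [{"dp":[0,0,-0.01],"yaw":0,"hand":0},{"dp":[0,0,-0.01],"yaw":0,"hand":0},{"dp":[0,0,-0.005],"yaw":0,"hand":0.15},{"dp":[0.012,0,0],"yaw":0,"hand":0.15},{"dp":[0.012,0,0],"yaw":0,"hand":0.15},{"dp":[0.012,0,0],"yaw":0,"hand":0.15},{"dp":[0.012,0,0],"yaw":0,"hand":0.15},{"dp":[0.005,0,0],"yaw":0,"hand":0.15},{"dp":[0,0,0],"yaw":0,"hand":0.15},{"dp":[0,0,0],"yaw":0,"hand":0.15}]}}

```text
t: 6.2
tcp_pos: [0.4723, 0.0215, 0.1353]
tool_rot: [-0.002, 0.919, 0.393, 0.001]
ft_force: [0.4, -0.5, -0.7]
grip_width: 0.0132
```

```bash
python3 - <<'E'
from h import *
go(-.058,.0,.011)
E
```

```text
t 6.2 tcp pump [-0.059  -0.0002  0.0353] to go tool [ 0.0009 -0.0001  0.0243] yaw err deg -0.13 F [ 0.41 -0.51 -0.73] w 0.0132 tilt [-3.0e-04  4.2e-03 -1.0e+00]
```

Request:
{"api": "arm_command", "payload": {"steps": [{"dp":[0,0,0.008],"yaw":0,"hand":0.15},{"dp":[0,0,0.008],"yaw":0,"hand":0.15},{"dp":[0,0,0.003],"yaw":0,"hand":0.15},{"dp":[0,0,0.001],"yaw":0,"hand":0.15},{"dp":[0,0,0.001],"yaw":0,"hand":0.15},{"dp":[0,0,0],"yaw":0,"hand":0.15},{"dp":[0,0,0],"yaw":0,"hand":0.15},{"dp":[0,0,0],"yaw":0,"hand":0.15},{"dp":[0,0,0],"yaw":0,"hand":0.15},{"dp":[0,0,0],"yaw":0,"hand":0.15}]}}

```text
t: 7.2
tcp_pos: [0.4708, 0.0206, 0.1121]
tool_rot: [-0.002, 0.92, 0.393, -0.0]
ft_force: [0.8, -1.0, 0.3]
grip_width: 0.0135
```

```bash
python3 - <<'E'
from h import *
go(-.058,.0,.0105)
im,_=env.get_image("side")
cv2.imwrite("pics/s3.png",cv2.resize(cv2.cvtColor(im[170:290,150:310],cv2.COLOR_RGB2BGR),(640,480),interpolation=cv2.INTER_CUBIC))
E
```

```text
t 7.2 tcp pump [-0.0607  0.0003  0.0121] to go tool [0.0027 0.0003 0.0016] yaw err deg -0.04 F [ 0.8  -0.95  0.32] w 0.0135 tilt [-0.002  0.004 -1.   ]
```

View pics/s3.png

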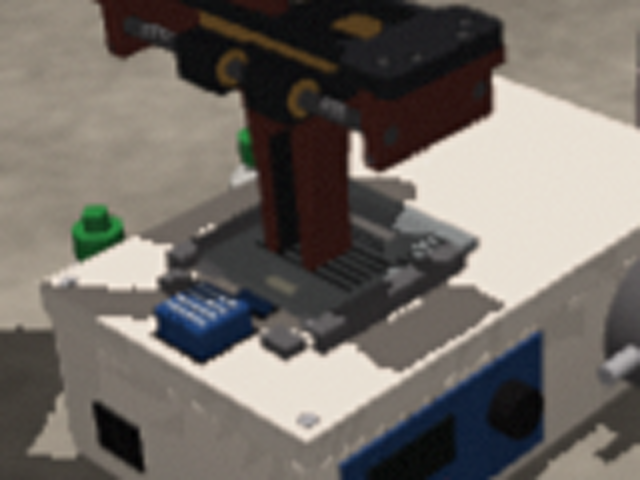

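The fingers stand on the flat behind the ledge at (305,255), and the tab at (200,320) has sprung back up. I'll push along tool +x now.

Request:
{"api": "arm_command", "payload": {"steps": [{"dp":[0.003,0,0.001],"yaw":0,"hand":0.15},{"dp":[0.005,0,0.0005],"yaw":0,"hand":0.15},{"dp":[0.006,0,0],"yaw":0,"hand":0.15},{"dp":[0.006,0,0],"yaw":0,"hand":0.15},{"dp":[0.006,0,0],"yaw":0,"hand":0.15},{"dp":[0.006,0,0],"yaw":0,"hand":0.15},{"dp":[0.006,0,0],"yaw":0,"hand":0.15},{"dp":[0.006,0,0],"yaw":0,"hand":0.15},{"dp":[0.003,0,0],"yaw":0,"hand":0.15},{"dp":[0.001,0,0],"yaw":0,"hand":0.15}]}}

```text
t: 8.25
tcp_pos: [0.5067, 0.0584, 0.1105]
tool_rot: [-0.002, 0.919, 0.393, -0.001]
ft_force: [0.1, -1.1, 1.5]
grip_width: 0.0128
```

```bash
python3 - <<'E'
from h import *
go(.044,.0,.0105)
E
```

```text
t 8.25 tcp pump [-0.0085  0.0006  0.0105] to go tool [ 0.0525  0.0007 -0.    ] yaw err deg -0.1 F [ 0.06 -1.05  1.54] w 0.0128 tilt [-0.003   0.0033 -1.    ]
```

Request:
{"api": "arm_command", "payload": {"steps": [{"dp":[0.005,0,0],"yaw":0,"hand":0.15},{"dp":[0.006,0,0],"yaw":0,"hand":0.15},{"dp":[0.006,0,0],"yaw":0,"hand":0.15},{"dp":[0.006,0,0],"yaw":0,"hand":0.15},{"dp":[0.006,0,0],"yaw":0,"hand":0.15},{"dp":[0.006,0,0],"yaw":0,"hand":0.15},{"dp":[0.005,0,0],"yaw":0,"hand":0.15},{"dp":[0.003,0,0],"yaw":0,"hand":0.15},{"dp":[0.002,0,0],"yaw":0,"hand":0.15},{"dp":[0,0,0],"yaw":0,"hand":0.15}]}}

```text
t: 9.25
tcp_pos: [0.5406, 0.0942, 0.1103]
tool_rot: [-0.002, 0.919, 0.393, -0.001]
ft_force: [0.2, -0.3, 0.5]
grip_width: 0.0132
```

```bash
python3 - <<'E'
from h import *
go(.044,.0,.0105)
im,_=env.get_image("side")
cv2.imwrite("pics/s4.png",cv2.resize(cv2.cvtColor(im[150:285,150:345],cv2.COLOR_RGB2BGR),(780,540),interpolation=cv2.INTER_CUBIC))
E
```

```text
t 9.25 tcp pump [0.0407 0.0009 0.0103] to go tool [ 0.0033  0.0009 -0.0002] yaw err deg -0.1 F [ 0.22 -0.25  0.45] w 0.0132 tilt [-0.0032  0.0035 -1.    ]
```

View pics/s4.png

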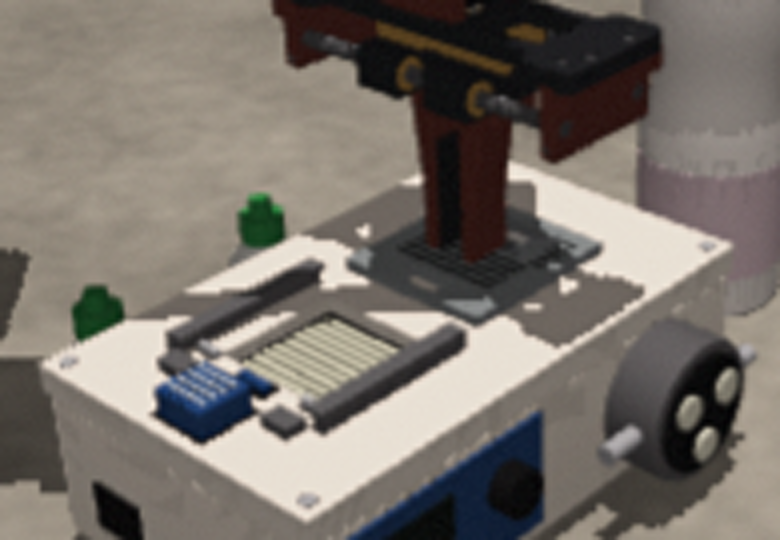

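The cover is clear of both rails, its near rear corner at (480,315) past the rail end at (460,335), and the filter is bare. I'll back off from the ledge, raise the arm and retreat for a top-view check.

Request:
{"api": "arm_command", "payload": {"steps": [{"dp":[-0.005,0,0],"yaw":0,"hand":0.15},{"dp":[-0.005,0,-0.002],"yaw":0,"hand":0.15},{"dp":[0,0,-0.02],"yaw":0,"hand":0.15},{"dp":[0,0,-0.03],"yaw":0,"hand":0.15},{"dp":[0,0,-0.03],"yaw":0,"hand":0.15},{"dp":[0,0,-0.03],"yaw":0,"hand":0.15},{"dp":[-0.03,0.01,0],"yaw":0,"hand":0.15},{"dp":[-0.04,0.015,0],"yaw":0,"hand":0.15},{"dp":[-0.04,0.015,0],"yaw":0,"hand":0.15},{"dp":[-0.04,0.015,0],"yaw":0,"hand":0.15}]}}

```text
t: 10.3
tcp_pos: [0.4668, -0.0636, 0.2276]
tool_rot: [-0.002, 0.918, 0.395, 0.001]
ft_force: [0.5, -0.5, 0.7]
grip_width: 0.013
```

Request:
{"api": "arm_command", "payload": {"steps": [{"dp":[-0.04,0.015,0],"yaw":0,"hand":0.15},{"dp":[-0.04,0.015,0],"yaw":0,"hand":0.15},{"dp":[-0.04,0.015,0],"yaw":0,"hand":0.15},{"dp":[-0.04,0.015,0],"yaw":0,"hand":0.15},{"dp":[-0.04,0.015,0],"yaw":0,"hand":0.15},{"dp":[-0.03,0.01,0],"yaw":0,"hand":0.15},{"dp":[-0.01,0,0],"yaw":0,"hand":0.15},{"dp":[0,0,0],"yaw":0,"hand":0.15},{"dp":[0,0,0],"yaw":0,"hand":0.15},{"dp":[0,0,0],"yaw":0,"hand":0.15}]}}

```text
t: 11.3
tcp_pos: [0.3522, -0.307, 0.2285]
tool_rot: [-0.0, 0.92, 0.392, 0.002]
ft_force: [0.4, -0.1, 0.8]
grip_width: 0.013
```

```bash
python3 - <<'E'
from h import *
o=env.get_obs();print(o["t"],o["tcp_pos"],o["ft_force"])
im,d=env.get_image("top")
cv2.imwrite("pics/t5.png",cv2.resize(cv2.cvtColor(im[100:350,150:400],cv2.COLOR_RGB2BGR),(600,600),interpolation=cv2.INTER_CUBIC))
# cover: grey, between deck-height pixels beyond rails
v,u=np.mgrid[150:350,190:390];px=np.c_[u.ravel(),v.ravel()]
P=cast("top",px,.106);q=(P-C)@np.c_[PX,PY]
val=im[px[:,1],px[:,0]].max(1)
s=(np.abs(q[:,1])<.055)&(q[:,0]>-.009)&(q[:,0]<.125)&(val<165)
m=np.zeros(d.shape,np.uint8);m[px[s,1],px[s,0]]=255
m=cv2.morphologyEx(m,cv2.MORPH_CLOSE,np.ones((5,5)));m=cv2.morphologyEx(m,cv2.MORPH_OPEN,np.ones((5,5)))
c=max(cv2.findContours(m,0,2)[0],key=cv2.contourArea);b=cv2.boxPoints(cv2.minAreaRect(c))
W=cast("top",b,.106);print(np.array([pump(w) for w in W]).round(4),pump(W.mean(0)).round(4))
D=depthpts("top",px,d);
k=m[px[:,1],px[:,0]]>0;h=D[k];A_=np.c_[h[:,:2],np.ones(len(h))];co=np.linalg.lstsq(A_,h[:,2],rcond=None)[0];print("z med",np.median(h[:,2]),"slope",co[:2])
t=(np.abs(q[:,0]+.118)<.008)&(np.abs(q[:,1])<.008);print("tab z",np.median(D[t,2]),"before",np.median(depthpts("top",px,np.load("top0.npz")["d"])[t,2]))
E
```

```text
11.3 [ 0.35224437 -0.30699842  0.22850095] [ 0.35622169 -0.07727931  0.75942627]
[[ 0.0934  0.0429  0.006 ]
 [ 0.0919 -0.0424  0.006 ]
 [ 0.     -0.0401  0.006 ]
 [ 0.0023  0.0444  0.006 ]] [0.0469 0.0012 0.006 ]
z med 0.10560066512040948 slope [-0.16513204 -0.11926928]
tab z 0.11318108166814413 before 0.11292040568700212
```

View pics/t5.png

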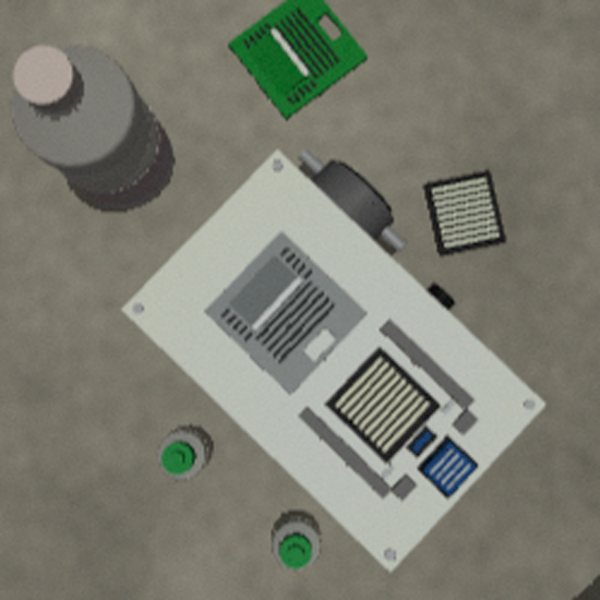

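The cover lies beyond the rails at about (285,312) in the crop, its centre at pump x of about 47 mm. The tab is back up, and the bottles and new filter look undisturbed. The plane-fit slope came out implausible (0.2), so I'll recheck it robustly before handing in, along with how far the other objects moved.

```bash
python3 - <<'E'
from h import *
im,d=env.get_image("top");d0=np.load("top0.npz");
v,u=np.mgrid[150:350,190:390];px=np.c_[u.ravel(),v.ravel()]
q=(cast("top",px,.106)-C)@np.c_[PX,PY];D=depthpts("top",px,d)
for x,y in[(.085,0),(.08,.033),(.08,-.033),(.01,.03),(.01,-.03),(.03,.0),(.11,0),(.046,.034),(.046,-.034)]:
    k=(np.abs(q-[x,y])<.005).all(1);print(x,y,np.median(D[k,2]).round(4),k.sum(),(d[px[k,1],px[k,0]]==0).sum())
for n,(a,b,c,e) in dict(bottle=(150,110,225,190),gels=(210,270,290,340),filt=(322,165,365,210)).items():
    print(n,np.abs(im[b:e,a:c].astype(int)-d0["im"][b:e,a:c]).mean().round(2))
E
```

```text
0.085 0 0.1056 26 0
0.08 0.033 0.1052 29 0
0.08 -0.033 0.1051 31 1
0.01 0.03 0.1057 32 1
0.01 -0.03 0.1054 32 0
0.03 0.0 0.1057 32 0
0.11 0 0.0991 32 0
0.046 0.034 0.1052 31 0
0.046 -0.034 0.105 29 0
bottle 2.83
gels 3.72
filt 2.88
```

The cover is flat: all sampled points sit within 0.7 mm of each other, about 6 mm above the deck. Missing depth readings had skewed the earlier fit. I'll hand in now.

```bash
python3 -c "
from workcell import env
print(env.finish_job(), env.get_obs()['t'])"
```

```text
the job is handed in; nothing more can be done
the job is handed in; nothing more can be done
```

The cover is off its seat and lying flat on the pump's deck, clear of the rails. I handed the job in after about 11 s of robot time; the hand-in gave no verdict.

**What I did:** I pressed the blue tab straight down with closed fingertips (about 7 N) until the grey cover sprang loose. I then set the fingertips behind its thumb ledge, pushed it out of the rails, and backed away. The green plate was left alone.

**Last checks:**
- **Cover position:** its centre is at pump x of about 45–47 mm (34 needed). That is about 45 mm from the fingertip position and 47 mm from the top image.
- **Cover height and flatness:** its top is about 5–6 mm above the deck, and nine sampled points (eight on the cover, one on bare deck) show it flat to within 0.7 mm.
- **Tab:** it is back to its starting height within 0.3 mm.
- **Bottles and new filter:** the before and after pictures show no visible shift.
- **Arm:** it is clear of everything.

**One disagreement:** my first plane fit gave an implausible slope of about 0.2. I put that down to missing depth readings, and the point-by-point recheck did not show it.

**Not measured:** I had no direct reading of the tab's travel while the cover was still on its seat. The fingertip height suggests about 4.4–5.1 mm pressed, and the cover's release agrees with that.

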